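# Put the cheese press under load with its loose crank

### The arm

A 6-joint arm with a two-finger parallel gripper is mounted at the origin on a cart in front of the work surface, level with it; the furniture and walls round the work are solid. World frame = base frame: x ahead of the robot, y to its left, z up, the work surface at z = 0. Lengths are in mm, angles in rad, forces in N, time in s.
With the tool pointing down it reaches from about 350 to 875 mm from the base axis. Payload 4.2 kg.
Tool frame: the origin (TCP) lies between the finger pads; the fingertips stand 25 mm ahead of it and the grasp point (between the pads) lies 6 mm ahead of it; z points along the fingers, y is the line along which they close (so a half turn about z gives the same grasp; the last joint's range is limited). The gripper opens to 85 mm and grips with 20 to 120 N. Pads are 22 mm wide; open, the fingers measure 114 mm over their backs; the gripper's body (76 mm by 85 mm) begins 54 mm behind the grasp point. The pads swing forward as they close: fully open they stand 13 mm farther back than shut.
Start: joints at [1.439, 0.385, 0.008, 0, -1.194, -0.259], TCP at [238.047, 577.869, 256.312] pointing down, gripper open.
Joint ranges: [-3.14, 3.14], [-1.21, 2.06], [-1.07, 1.41], [-3.16, 2.05], [-2.99, -0.16], [-3.1, 3.1]. Speed limits (rad/s): [2.79, 2.79, 3.14, 3.14, 3.14, 3.14].

### API

Orientations are given as a unit quaternion [x, y, z, w].
In Python, from bench import arm gives the robot as it stands.
- The arm moves only by the shell command python3 -m pendant 'ROWS'. ROWS is JSON, a list of rows, each a list of 7 numbers: the shift along the tool's x, y, z in m, then the turn, a rotation vector about the tool's x, y, z in degrees, then the finger opening in m, from 0 to 0.0854. In form: [[x, y, z, wx, wy, wz, fingers], ...]. A call has 1 to 12 rows; each row shifts and turns the commanded pose from where the row before left it, along the tool's axes as they then stand; what a row does not reach is not made up. A row lasts 1/10 s, in which the tool goes at most 50 mm and 8.59 degrees, less where a joint would pass 70% of its speed; a pose out of reach is approached as far as the arm can. A call is refused whole if a number of a shift passes 0.05 or a number of a turn 8.59, either way. A call with a gripper value outside its range is refused whole. The fingers move at their own pace and stop on an object; the grip force is fixed at half the most. Time passes only in rows, so rows that do not move let the fingers close. It gives the time, the measured TCP pose, the force, the opening and the grip force at its end, in the units of the state.
- arm.read_state(): the state, without advancing time (a new reading comes with each control period).
- arm.get_image(name): name is "side" or "top"; returns a dict with "image" (384x512x3 uint8, red, green, blue), "fx", "fy", "cx", "cy" (pixels), "xyz" and "rotation" of the camera in the world. Camera axes: x right, y down, z forward; pixel columns grow to the right and rows downward; lengths in mm; the calibration is good to about 2 mm. A picture is of the moment at which its call begins. There is no depth.
- arm.job_done(): hands the job in; it is judged then, once.
The state is a dict: "clock": time; "joints": joint angles; "joint_vel": joint speeds; "joint_efforts": joint torques, N m; "position": TCP position; "ee_rot": TCP orientation; "contact_force": force on the tool from outside, world axes, zero at the start; "wrist_torque": the same for the moment, N m; "gripper_width": finger opening in mm; "grasp_force": force on a finger pad.
Only numpy, scipy, OpenCV 4.12 (cv2) and the standard library are available. Lean on these libraries where they do the work, as an engineer would, in place of code of your own. Each camera call takes 0.05 s, during which the arm holds its last target. There are 200 camera calls.

### The job

The filled cheese mould is standing in the screw press. Fit the loose crank fully home onto the square end of the press spindle and wind it clockwise (seen from above) until the spring-loaded foot presses on the lid inside the mould with about 20 kg, which is when the edge of the dark sleeve is on the green ring; do not over-tighten it. Then let go and leave the crank seated on the spindle, without disturbing the other things on the worktop.

Things in the scene. Friction and masses are not known exactly. Their poses are not given: they have to be found in the camera images.
- press: Screw press fixed to the worktop: beech board 110 x 180 x 18 mm with a steel drip tray, two columns, aluminium cross-beam (36 x 180 mm, top 134 mm up) with a brass nut and dome nuts on it (up to 143 mm). Origin: centre of the underside; the pouring lip is at -x, y runs along the beam, z up. The vertical spindle turns on this z axis.
- square_end (a point): Foot of the spindle's square end, on its axis: the top face of a round collar (30 mm wide) on which a seated crank rests, 169 mm up before winding. The square is 14 x 14 mm, flats across this frame's x and y, 22 mm high plus a 4 mm conical tip. It turns with the spindle and sinks 8 mm per full clockwise turn.
- crank: Loose crank, 0.26 kg, lying socket down. Origin: centre of the hub's underside. Hub: dark steel block 30 x 30 x 30 mm, flats across x and y, with a square socket open below, 15.6 mm wide, 27 mm deep; it fits in any quarter turn. Flat aluminium arm along +x, 18 mm wide, 12 mm high, flush with the underside. Carry it by the hub, gripped across y. Seated, its origin is at square_end.
- grip_mid (a point): Middle of the crank's upright brown wooden grip: 22 mm in diameter, 36 mm long (14 to 50 mm above the crank's underside), its axis 55 mm from the hub's axis along the crank's +x. The grip spins freely on its pin, so a gripper can hold it without turning while winding. A wall cabinet overhangs behind the press (x over 0.62, from z = 0.58 m up): keep lifts there short.
- screw (a joint): Angle the spindle has been turned, rad, 0 at the start, growing clockwise seen from above. Self-locking. Turning it slowly takes a push on the crank's grip, along its circle, of about 7 N unloaded plus 2.3 N per 100 N (10 kg) of pressing load: about 11.5 N at 20 kg, 14 N at 30 kg. Read at a halt after slow winding it is about 1.5 N less, after fast winding about 3 N less.
- ram: What goes down: spindle, dark spring sleeve (29 mm wide) below the beam and, on a stem under it, the white press foot (54 mm) reaching into the mould. Origin: the press's origin, less the descent. Under load the stem slides up into the sleeve, 40 N per mm; the sleeve's edge reaches the stem's green ring at 120 N and leaves it at 300 N; a thin red ring lies below.
- mould: White slotted plastic mould, 95 mm wide, 45 mm high, fixed on the press's tray. Inside lies a white lid (follower), 20 to 27 mm below the rim; how deep differs each time and can hardly be seen. The foot starts 14 mm below the rim, so it meets the lid after 6 to 13 mm of descent. Origin: centre of the underside.
- salt: Bystander, to be left alone: salt shaker, white, 42 x 80 mm. Origin: centre of its underside.
- jar_red: Bystander, to be left alone: spice jar with a red cap, 43 x 96 mm. Origin: centre of its underside.
- jar_green: Bystander, to be left alone: spice jar with green content and a black cap, 43 x 96 mm. Origin: centre of its underside.
- dish: Bystander, to be left alone: tea saucer, 109 mm wide, 14 mm high. Origin: centre of its underside.
- glass: Bystander, to be left alone: tulip tea glass, 58 x 90 mm. Origin: centre of its underside.
- spoon: Bystander, to be left alone: teaspoon, 128 mm long, lying flat. Origin: centre of its underside.

How it is judged:
By the outcome, as a careful person would: the job done as asked, in the order asked, and still so for the second after the job is handed in, with the robot touching nothing.
It also fails if it takes over 72 s, if anything falls off the work surface, if the arm or the gripper's body presses on something with over 40 N, if the wrist force passes 120 N, or if a joint passes its speed limit or range.

## Working session

There is one attempt and no reset: what is moved stays moved. The work goes in short steps, Python scripts to look and compute and a shell command to move; the robot and the scene stay as the last step left them, time stands still between calls to the robot, and variables do not carry over. Pictures are saved under pics/ and viewed, at most 10 in all, crops included, and the job is handed in when it is done.

```bash
mkdir -p pics; ls; cat > h.py <<'E'
import numpy as np, cv2
from bench import arm
from scipy.spatial.transform import Rotation as R
def shot(name,fn,crop=None,scale=1):
    d=arm.get_image(name); im=d["image"]
    if crop: im=im[crop[1]:crop[3],crop[0]:crop[2]]
    im=cv2.resize(im,None,fx=scale,fy=scale,interpolation=cv2.INTER_CUBIC)
    cv2.imwrite("pics/"+fn,im[:,:,::-1]); return d
def rot(d):
    r=np.array(d["rotation"],float)
    return r if r.shape==(3,3) else R.from_quat(r).as_matrix()
def ray(d,u,v,z):
    w=rot(d)@np.array([(u-d["cx"])/d["fx"],(v-d["cy"])/d["fy"],1]); c=np.array(d["xyz"],float)
    return (c+w*(z-c[2])/w[2]).round(1)
def proj(d,p):
    q=rot(d).T@(np.array(p,float)-np.array(d["xyz"],float)); return (q[0]/q[2]*d["fx"]+d["cx"]).round(1),(q[1]/q[2]*d["fy"]+d["cy"]).round(1)
E
python3 - <<'E'
from h import *
a=shot("top","top0.png",scale=1.55); b=shot("side","side0.png",scale=1.55)
for d in(a,b): print({k:np.round(v,3).tolist() for k,v in d.items() if k!="image"})
s=arm.read_state(); print(s)
E
```

```text
pics
{'fx': 487.391, 'fy': 487.391, 'cx': 254.803, 'cy': 194.507, 'xyz': [437.561, -4.373, 1570.699], 'rotation': [-0.698, 0.715, -0.031, 0.027]}
{'fx': 438.138, 'fy': 438.138, 'cx': 255.364, 'cy': 190.182, 'xyz': [475.216, 1035.198, 752.77], 'rotation': [-0.049, 0.867, -0.496, 0.014]}
{'clock': 0.1, 'joints': array([ 1.43860535e+00,  3.85468257e-01,  6.77958003e-03, -3.96089809e-04,
       -1.19401966e+00, -2.58599971e-01]), 'joint_vel': array([-0.00088635, -0.0002706 ,  0.00269652,  0.00209505, -0.00050841,
       -0.0004075 ]), 'joint_efforts': array([-7.65822679e-04, -3.93317986e+01,  1.88929796e+01,  4.19798568e+00,
       -2.60668436e-03,  5.48660296e-06]), 'position': array([237.88685515, 577.45225734, 255.35028057]), 'ee_rot': array([ 9.80956314e-01, -1.94226059e-01, -1.23332297e-04,  9.65722080e-04]), 'contact_force': array([-0.32095593,  0.11742482, -0.08314081]), 'wrist_torque': array([ 0.01474063, -0.01511835,  0.0115305 ]), 'grasp_force': 0.0, 'gripper_width': 85.52762211076175}
```

View pics/top0.png

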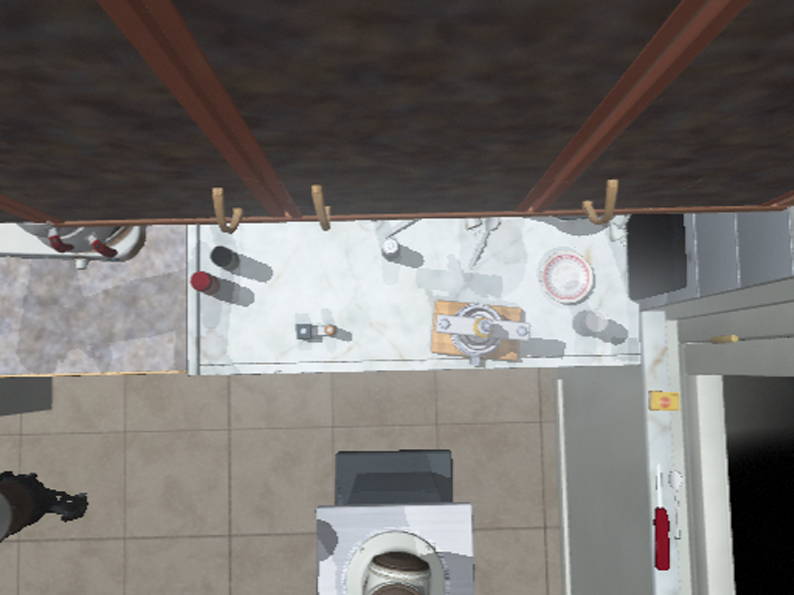

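View pics/side0.png

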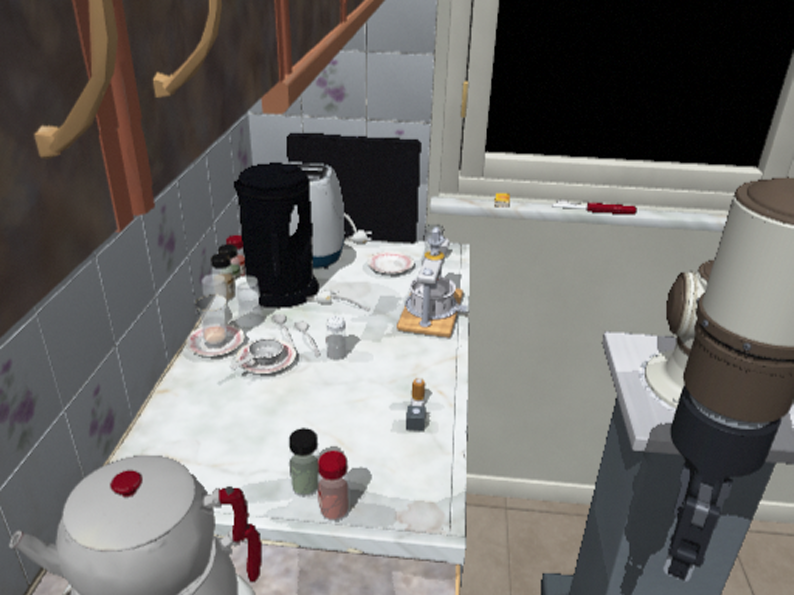

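The top view shows the crank hub at about (304,331) and its grip at (330,330). The press spindle is at (483,327), and the jars are at (202,281) and (225,257). I'll enlarge the crank and press.

```bash
python3 - <<'E'
from h import *
d=arm.get_image("top"); im=d["image"]
A=cv2.resize(im[195:235,180:230],None,fx=8,fy=8,interpolation=cv2.INTER_CUBIC)
B=cv2.resize(im[185:240,270:350],None,fx=8,fy=8,interpolation=cv2.INTER_CUBIC)
# stack: A above left?, place on canvas
C=np.zeros((440,800,3),np.uint8)
e=arm.get_image("side"); 
cv2.imwrite("pics/top1.png",np.vstack([np.pad(cv2.resize(A,None,fx=.75,fy=.75),((0,0),(0,340),(0,0))),np.pad(cv2.resize(B,None,fx=.75,fy=.75),((0,0),(0,160),(0,0)))])[:,:,::-1])
s=e["image"]
A=cv2.resize(s[235:285,245:295],None,fx=7,fy=7,interpolation=cv2.INTER_CUBIC)
B=cv2.resize(s[140:220,245:305],None,fx=7,fy=7,interpolation=cv2.INTER_CUBIC)
cv2.imwrite("pics/side1.png",np.hstack([np.pad(A,((0,210),(0,0),(0,0))),B])[:,:,::-1])
E
```

```text
(no output)
```

View pics/top1.png

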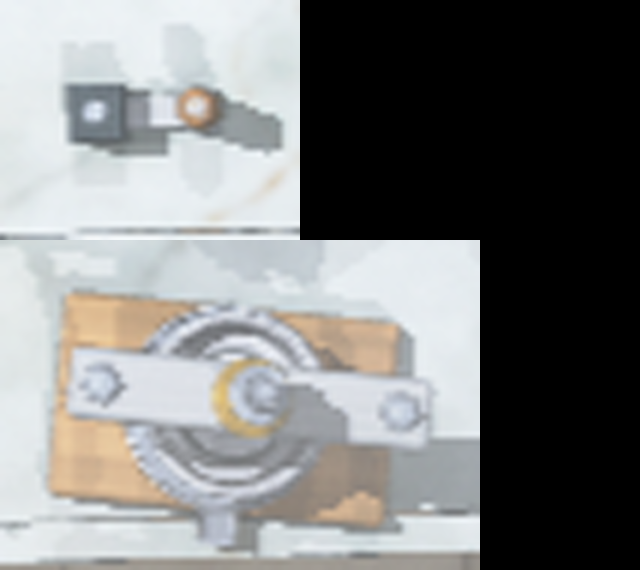

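View pics/side1.png

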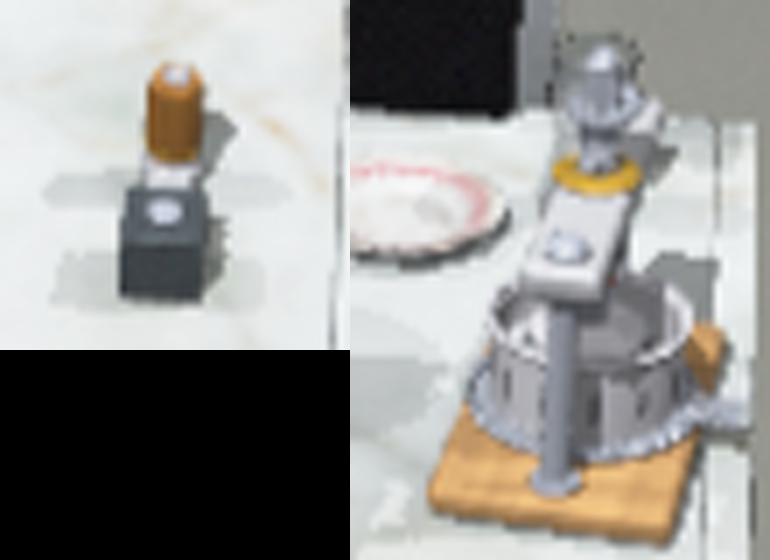

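The crops give these positions:
- **Hub top:** top-crop (95,113).
- **Grip top:** (197,106).
- **Spindle tip:** (262,388).
- **Dome nuts:** (101,384) and (402,408).
- **Board corners:** (66,293), (402,326), (383,526) and (50,494).
- **Side crop:** hub top (165,212), tip (605,48), grip top (178,73).

```bash
cat >> h.py <<'E'
def tri(d1,p1,d2,p2):
    A=[];b=[]
    for d,p in((d1,p1),(d2,p2)):
        w=rot(d)@np.array([(p[0]-d["cx"])/d["fx"],(p[1]-d["cy"])/d["fy"],1]);w/=np.linalg.norm(w)
        P=np.eye(3)-np.outer(w,w);A.append(P);b.append(P@np.array(d["xyz"],float))
    A=np.vstack(A);b=np.hstack(b);x=np.linalg.lstsq(A,b,rcond=None)[0];return x.round(1),np.round(A@x-b,1)
E
python3 - <<'E'
from h import *
t=arm.get_image("top");s=arm.get_image("side")
f=lambda X,Y,k,ox,oy:((X+.5)/k-.5+ox,(Y+.5)/k-.5+oy)
T1=lambda X,Y:f(X,Y,6,180,195); T2=lambda X,Y:f(X,Y-240,6,270,185); S1=lambda X,Y:f(X,Y,7,245,235);S2=lambda X,Y:f(X-350,Y,7,245,140)
print("hub",ray(t,*T1(95,113),30),ray(s,*S1(165,212),30),tri(t,T1(95,113),s,S1(165,212)))
print("grip",ray(t,*T1(197,106),50),ray(s,*S1(178,73),50),tri(t,T1(197,106),s,S1(178,73)))
print("tip",ray(t,*T2(262,388),193),ray(s,*S2(605,48),195),tri(t,T2(262,388),s,S2(605,48)))
for q in((101,384),(402,408)):print("nut",ray(t,*T2(*q),142))
print("nutS",ray(s,*S2(567,245),142))
c=[ray(t,*T2(*q),18) for q in((66,293),(402,326),(383,526),(50,494))]
for x in c:print(x)
print(np.mean(c,0), (c[0]-c[1]),(c[0]-c[3]))
E
```

```text
hub [508.3 175.8  30. ] [509.8 175.6  30. ] (array([509.1, 175.8,  30.1]), array([ 0.8,  0. ,  0. , -0.8, -0. , -0. ]))
grip [509.8 120.4  50. ] [509.9 119.5  50. ] (array([509.8, 120.3,  50.6]), array([ 0.1,  0. ,  0. , -0.1, -0. , -0. ]))
tip [ 504.8 -176.7  193. ] [ 503.9 -182.5  195. ] (array([ 504.2, -176.1,  197.9]), array([-0.4, -0. , -0. ,  0.4,  0. ,  0. ]))
nut [ 511.1 -104.4  142. ]
nut [ 496.  -251.2  142. ]
nutS [512.9 -98.8 142. ]
[566.5 -95.8  18. ]
[ 544.7 -274.3   18. ]
[ 438.8 -260.3   18. ]
[459.8 -84.4  18. ]
[ 502.45 -178.7    18.  ] [ 21.8 178.5   0. ] [106.7 -11.4   0. ]
```

Both views agree:
- **Crank:** origin (509, 175.7), yaw about -89.3°.
- **Press:** axis (503.7, -177.5), yaw about -6.3°.

So I'll grip with tool x at -89° and turn to -96.3° over the press.

```bash
cat >> h.py <<'E'
def go(p,yaw,n=1):
    s=arm.read_state(); r=R.from_quat(s["ee_rot"]); a=np.radians(yaw)
    t=R.from_matrix(np.array([[np.cos(a),np.sin(a),0],[np.sin(a),-np.cos(a),0],[0,0,-1]]))
    print("t",round(s["clock"],2),"pos",s["position"].round(1),"F",s["contact_force"].round(1),"w",round(s["gripper_width"],1),"g",round(s["grasp_force"],1))
    print("shift mm/row",(r.inv().apply(np.array(p)-s["position"])/n).round(2),"turn/row",((r.inv()*t).as_rotvec(degrees=True)/n).round(2))
E
python3 -c "
from h import *
go([509,175.7,255],-22.4,12); go([509,175.7,255],-89.3,8)"
```

```text
t 0.3 pos [238.  577.7 256. ] F [ 0.3  0.2 -0.4] w 85.1 g 0.0
shift mm/row [33.64 22.37  0.1 ] turn/row [ 0. -0.  0.]
t 0.3 pos [238.  577.7 256. ] F [ 0.3  0.2 -0.4] w 85.1 g 0.0
shift mm/row [50.46 33.56  0.15] turn/row [ 0.   -0.    8.36]
```

```bash
python3 -m pendant '[[0.0336,0.0223,0,0,0,0,0.085],[0.0336,0.0223,0,0,0,0,0.085],[0.0336,0.0223,0,0,0,0,0.085],[0.0336,0.0223,0,0,0,0,0.085],[0.0336,0.0223,0,0,0,0,0.085],[0.0336,0.0223,0,0,0,0,0.085],[0.0336,0.0223,0,0,0,0,0.085],[0.0336,0.0223,0,0,0,0,0.085],[0.0336,0.0223,0,0,0,0,0.085],[0.0336,0.0223,0,0,0,0,0.085],[0.0336,0.0223,0,0,0,0,0.085],[0.0336,0.0223,0,0,0,0,0.085]]'; python3 -m pendant '[[0,0,0.01,0,0,8.35,0.06],[0,0,0.01,0,0,8.35,0.06],[0,0,0.01,0,0,8.35,0.06],[0,0,0.01,0,0,8.35,0.06],[0,0,0.01,0,0,8.35,0.06],[0,0,0.01,0,0,8.35,0.06],[0,0,0.01,0,0,8.35,0.06],[0,0,0.01,0,0,8.35,0.06],[0,0,0,0,0,0,0.06],[0,0,0,0,0,0,0.06]]'; python3 -c "
from h import *
go([509,175.7,31],-89.3,5)"
```

```text
clock: 1.5
position: [509.6, 175.4, 256.5]
ee_rot: [0.981, -0.194, 0.0, -0.0]
contact_force: [-0.4, 0.3, 0.8]
gripper_width: 84.8
grasp_force: 0.0
clock: 2.5
position: [509.1, 176.9, 176.5]
ee_rot: [0.713, -0.701, 0.0, 0.0]
contact_force: [-0.5, -0.1, 0.2]
gripper_width: 60.2
grasp_force: 0.0
t 2.5 pos [509.1 176.9 176.5] F [-0.5 -0.1  0.2] w 60.2 g 0.0
shift mm/row [2.30e-01 2.00e-02 2.91e+01] turn/row [-0.   -0.    0.06]
```

```bash
python3 -m pendant '[[0,0,0.029,0,0,0,0.06],[0,0,0.029,0,0,0,0.06],[0,0,0.029,0,0,0,0.06],[0,0,0.029,0,0,0,0.06],[0,0,0.029,0,0,0,0.06],[0,0,0,0,0,0,0.06]]'; python3 -m pendant '[[0,0,0,0,0,0,0.02],[0,0,0,0,0,0,0.02],[0,0,0,0,0,0,0.02],[0,0,0,0,0,0,0.02],[0,0,0,0,0,0,0.02],[0,0,0,0,0,0,0.02],[0,0,0,0,0,0,0.02],[0,0,0,0,0,0,0.02],[0,0,0,0,0,0,0.02],[0,0,0,0,0,0,0.02]]';  python3 -c "
from h import *
go([509,175.7,280],-89.3,5)
shot('side','side2.png',(225,200,325,290),6)"
```

```text
clock: 3.1
position: [507.2, 175.7, 28.6]
ee_rot: [0.713, -0.702, -0.001, 0.003]
contact_force: [-0.9, -0.9, 0.1]
gripper_width: 59.8
grasp_force: 0.0
clock: 4.1
position: [510.2, 177.8, 33.5]
ee_rot: [0.712, -0.702, 0.001, -0.002]
contact_force: [-1.6, 0.3, 6.7]
gripper_width: 28.8
grasp_force: 60.8
t 4.1 pos [510.2 177.8  33.5] F [-1.6  0.3  6.7] w 28.8 g 60.8
shift mm/row [  0.31   0.07 -49.31] turn/row [-0.04  0.02  0.03]
```

View pics/side2.png

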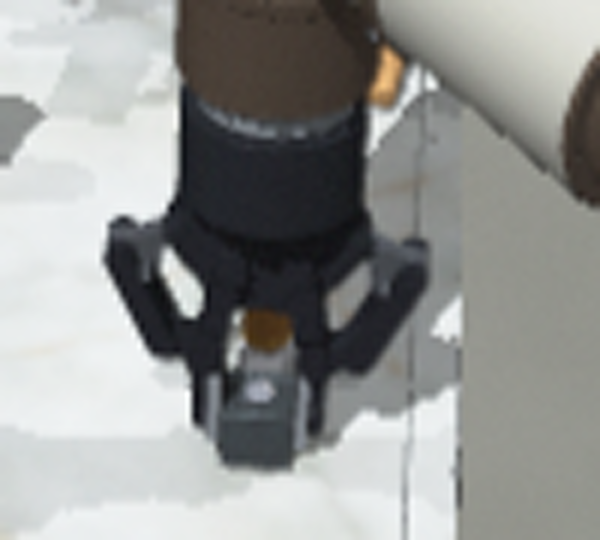

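The hub is gripped squarely between the pads, hub top at crop (258,385), with the grip upright behind it. Next I lift.

```bash
python3 -m pendant '[[0,0,-0.01,0,0,0,0.02],[0,0,-0.03,0,0,0,0.02],[0,0,-0.04,0,0,0,0.02],[0,0,-0.04,0,0,0,0.02],[0,0,-0.04,0,0,0,0.02],[0,0,-0.04,0,0,0,0.02],[0,0,-0.03,0,0,0,0.02],[0,0,0,0,0,0,0.02],[0,0,0,0,0,0,0.02],[0,0,0,0,0,0,0.02],[0,0,0,0,0,0,0.02]]';  python3 - <<'E'
from h import *
for i in range(4):
    s=arm.read_state();print(s["position"].round(2),s["contact_force"].round(2));t=arm.get_image("top")
go([503.7,-177.5,262],-89.3,12)
shot('side','side3.png',(225,130,345,250),5)
E
```

```text
clock: 5.25
position: [508.0, 176.3, 259.3]
ee_rot: [0.712, -0.702, -0.001, 0.002]
contact_force: [0.2, -0.1, -2.3]
gripper_width: 28.8
grasp_force: 59.9
[508.02 176.34 259.32] [ 0.24 -0.13 -2.25]
[508.26 176.47 259.57] [ 0.28 -0.54 -2.69]
[508.45 176.59 259.84] [ 0.47  0.02 -2.89]
[508.61 176.68 260.12] [-0.21 -0.56 -2.89]
t 5.45 pos [508.7 176.8 260.4] F [-0.   0.4 -2.7] w 28.9 g 59.9
shift mm/row [29.51  0.84 -0.1 ] turn/row [ 0.01 -0.    0.01]
```

View pics/side3.png

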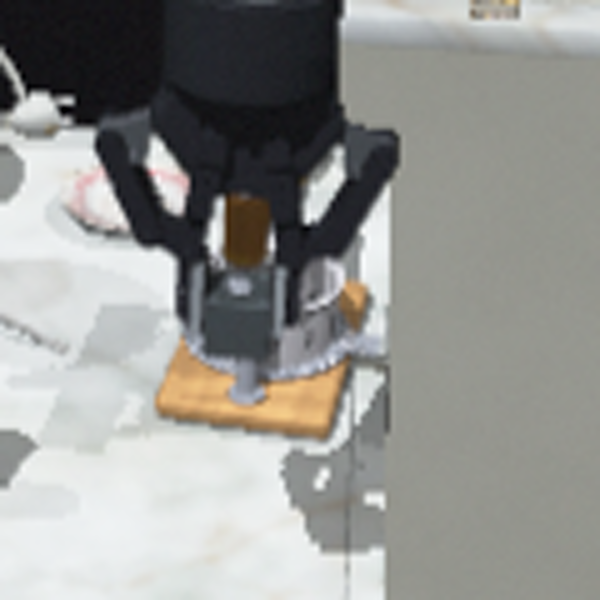

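The crank hangs level in the gripper, hub top at about crop (240,289). Next, the carry over to the press.

```bash
python3 -m pendant '[[0.015,0.0005,0,0,0,0,0.02],[0.03,0.0005,0,0,0,0,0.02],[0.03,0.0005,0,0,0,0,0.02],[0.033,0.0005,0,0,0,0,0.02],[0.033,0,0,0,0,0,0.02],[0.033,0,0,0,0,0,0.02],[0.033,0,0,0,0,0,0.02],[0.033,0,0,0,0,0,0.02],[0.033,0,0,0,0,0,0.02],[0.03,0,0,0,0,0,0.02],[0.03,0,0,0,0,0,0.02],[0.021,0,0,0,0,0,0.02]]'; python3 -m pendant '[[0,0,0,0,0,3.5,0.02],[0,0,0,0,0,3.5,0.02],[0,0,0,0,0,0,0.02],[0,0,0,0,0,0,0.02],[0,0,0,0,0,0,0.02],[0,0,0,0,0,0,0.02],[0,0,0,0,0,0,0.02],[0,0,0,0,0,0,0.02],[0,0,0,0,0,0,0.02],[0,0,0,0,0,0,0.02],[0,0,0,0,0,0,0.02]]';  python3 - <<'E'
from h import *
t=arm.get_image("top")
go([503.7,-177.5,262],-96.3,1)
s=shot('side','side4.png',(250,130,300,190),10)
f=lambda X,Y,k,ox,oy:((X+.5)/k-.5+ox,(Y+.5)/k-.5+oy)
E
```

```text
clock: 6.7
position: [511.2, -179.4, 261.2]
ee_rot: [0.712, -0.703, -0.0, 0.0]
contact_force: [-0.3, 0.4, -3.4]
gripper_width: 28.5
grasp_force: 59.9
clock: 7.8
position: [511.9, -177.1, 261.3]
ee_rot: [-0.668, 0.744, 0.0, -0.0]
contact_force: [-0.2, -0.4, -3.2]
gripper_width: 29.0
grasp_force: 59.7
t 7.85 pos [ 511.9 -177.1  261.3] F [ 0.4 -1.2 -3.7] w 28.8 g 59.8
shift mm/row [ 1.27  8.13 -0.69] turn/row [-0.    0.    0.11]
```

View pics/side4.png

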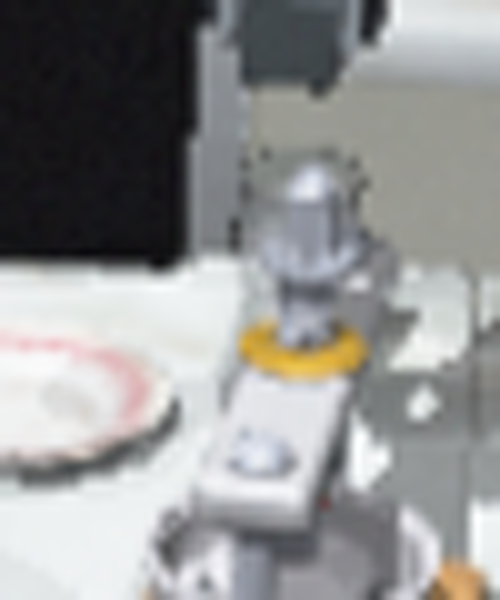

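The hub's lower edge is at crop (245–335, 80–95) and the spindle tip at (308,165). I'll make the 8 mm x correction, descend to just above the tip and check the alignment.

```bash
python3 -m pendant '[[0.0003,0.0042,0,0,0,0,0.02],[0,0.004,0.005,0,0,0,0.02],[0,0,0.008,0,0,0,0.02],[0,0,0.007,0,0,0,0.02],[0,0,0.004,0,0,0,0.02],[0,0,0,0,0,0,0.02],[0,0,0,0,0,0,0.02],[0,0,0,0,0,0,0.02],[0,0,0,0,0,0,0.02],[0,0,0,0,0,0,0.02],[0,0,0,0,0,0,0.02],[0,0,0,0,0,0,0.02]]';  python3 - <<'E'
from h import *
t=arm.get_image("top")
go([503.7,-176.5,262],-96.3,1)
s=shot('side','side5.png',(252,128,302,178),12)
g=lambda p:tuple(round((v-o+.5)*12-.5) for v,o in zip(proj(s,p),(252,128)))
p=arm.read_state()["position"]; 
for ang in(45,135,225,315):
    a=np.radians(ang-6.2); h=[p[0]+21.2*np.cos(a),p[1]-1+21.2*np.sin(a),p[2]-32]; q=[503.7+9.9*np.cos(a),-177.5+9.9*np.sin(a),191]
    print(ang,"hub bottom",g(h),"square top",g(q))
print("tip",g([503.7,-177.5,195]))
E
```

```text
clock: 9.1
position: [503.8, -176.6, 237.4]
ee_rot: [-0.668, 0.744, -0.0, 0.0]
contact_force: [-0.7, 0.5, -2.5]
gripper_width: 28.9
grasp_force: 59.8
t 9.15 pos [ 503.7 -176.6  237.4] F [-0.6 -0.1 -2.5] w 28.6 g 59.8
shift mm/row [ -0.05   0.03 -24.64] turn/row [-0.01  0.    0.11]
45 hub bottom (286, 214) square top (321, 258)
135 hub bottom (406, 228) square top (376, 264)
225 hub bottom (423, 180) square top (385, 241)
315 hub bottom (307, 168) square top (330, 235)
tip (354, 235)
```

View pics/side5.png

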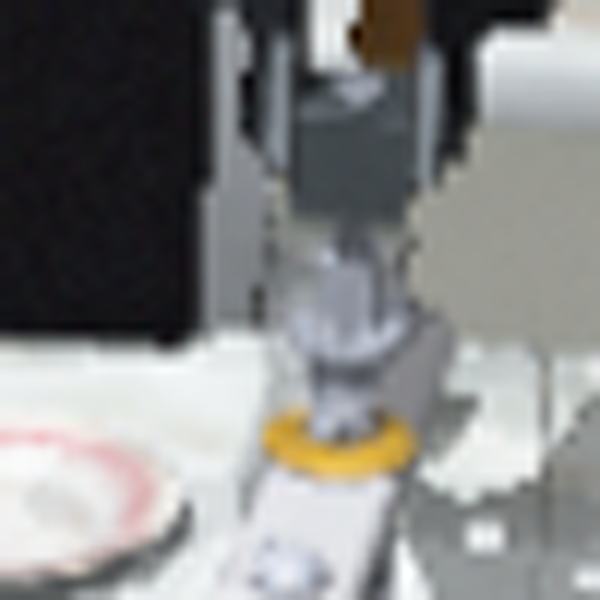

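The hub bottom edge at (287–405, ~215) matches the prediction and is centred over the square (325–385). I'll lower it with force checks.

```bash
python3 -m pendant '[[0,0,0.004,0,0,0,0.02],[0,0,0.004,0,0,0,0.02],[0,0,0.003,0,0,0,0.02],[0,0,0.001,0,0,0,0.02],[0,0,0,0,0,0,0.02],[0,0,0,0,0,0,0.02]]'; python3 -m pendant '[[0,0,0.002,0,0,0,0.02],[0,0,0.002,0,0,0,0.02],[0,0,0.001,0,0,0,0.02],[0,0,0,0,0,0,0.02],[0,0,0,0,0,0,0.02]]';python3 -m pendant '[[0,0,0.002,0,0,0,0.02],[0,0,0.002,0,0,0,0.02],[0,0,0.001,0,0,0,0.02],[0,0,0,0,0,0,0.02],[0,0,0,0,0,0,0.02]]'
```

```text
clock: 9.8
position: [503.8, -176.6, 225.4]
ee_rot: [-0.668, 0.744, -0.0, 0.0]
contact_force: [0.0, 0.6, -2.5]
gripper_width: 28.6
grasp_force: 59.8
clock: 10.3
position: [503.6, -176.6, 220.2]
ee_rot: [-0.668, 0.744, 0.0, -0.0]
contact_force: [-0.8, -0.0, -2.6]
gripper_width: 28.7
grasp_force: 59.8
clock: 10.8
position: [503.6, -176.6, 215.1]
ee_rot: [-0.668, 0.744, 0.0, -0.0]
contact_force: [0.3, -1.6, -3.9]
gripper_width: 28.7
grasp_force: 59.8
```

```bash
python3 -m pendant '[[0,0,0.002,0,0,0,0.02],[0,0,0.002,0,0,0,0.02],[0,0,0.002,0,0,0,0.02],[0,0,0,0,0,0,0.02],[0,0,0,0,0,0,0.02]]'; python3 -m pendant '[[0,0,0.002,0,0,0,0.02],[0,0,0.002,0,0,0,0.02],[0,0,0,0,0,0,0.02],[0,0,0,0,0,0,0.02]]';python3 -m pendant '[[0,0,0.001,0,0,0,0.02],[0,0,0.001,0,0,0,0.02],[0,0,0,0,0,0,0.02],[0,0,0,0,0,0,0.02]]';python3 -m pendant '[[0,0,0.001,0,0,0,0.02],[0,0,0,0,0,0,0.02],[0,0,0,0,0,0,0.02]]'
```

```text
clock: 11.3
position: [503.6, -176.6, 209.0]
ee_rot: [-0.668, 0.744, 0.0, -0.0]
contact_force: [0.1, -1.5, -4.1]
gripper_width: 28.8
grasp_force: 59.8
clock: 11.7
position: [503.7, -176.6, 205.1]
ee_rot: [-0.668, 0.744, 0.0, -0.0]
contact_force: [1.6, -2.0, -3.7]
gripper_width: 28.6
grasp_force: 59.8
clock: 12.1
position: [503.8, -176.6, 203.3]
ee_rot: [-0.668, 0.744, -0.0, 0.0]
contact_force: [-0.1, -2.0, -2.8]
gripper_width: 28.9
grasp_force: 59.8
clock: 12.4
position: [503.8, -176.6, 202.5]
ee_rot: [-0.668, 0.744, -0.0, 0.0]
contact_force: [-0.9, -1.4, -2.0]
gripper_width: 28.6
grasp_force: 60.1
```

```bash
python3 -m pendant '[[0,0,0.001,0,0,0,0.02],[0,0,0,0,0,0,0.02],[0,0,0,0,0,0,0.02]]'; python3 -m pendant '[[0,0,0.001,0,0,0,0.02],[0,0,0,0,0,0,0.02],[0,0,0,0,0,0,0.02]]'
```

```text
clock: 12.7
position: [503.8, -176.6, 202.5]
ee_rot: [-0.668, 0.744, -0.0, 0.0]
contact_force: [-1.8, 0.4, 5.5]
gripper_width: 28.5
grasp_force: 60.9
clock: 13.0
position: [503.8, -176.6, 202.4]
ee_rot: [-0.668, 0.744, -0.001, 0.0]
contact_force: [-5.0, 0.6, 9.6]
gripper_width: 28.9
grasp_force: 61.5
```

The crank is seated: contact at TCP z 202.4, the same 33.4 mm offset as on the table. I'll release, lift and move over the grip.

```bash
python3 -m pendant '[[0,0,-0.002,0,0,0,0.02],[0,0,0,0,0,0,0.05],[0,0,0,0,0,0,0.05],[0,0,0,0,0,0,0.05],[0,0,0,0,0,0,0.05],[0,0,0,0,0,0,0.05]]'; python3 -m pendant '[[0,0,-0.01,0,0,0,0.05],[0,0,-0.02,0,0,0,0.05],[0,0,-0.02,0,0,0,0.05],[0,0,-0.01,0,0,0,0.05],[0.02,0,0,0,0,0,0.05],[0.025,0,0,0,0,0,0.05],[0.01,0,0,0,0,0,0.05],[0,0,0,0,0,0,0.05],[0,0,0,0,0,0,0.05],[0,0,0,0,0,0,0.05]]';python3 - <<'E'
from h import *
go([497.8,-232.2,214],-96.3,1)
d=arm.get_image("side"); t=arm.get_image("top")
A=cv2.resize(d["image"][125:205,240:310],None,fx=7,fy=7,interpolation=cv2.INTER_CUBIC)
cv2.imwrite("pics/side6.png",A[:,:,::-1])
f=lambda p:tuple(round((v-o+.5)*7-.5) for v,o in zip(proj(d,p),(240,125)))
print("hubtop",f([503.7,-177.5,199]),"griptop",f([497.8,-232.2,219]))
E
```

```text
clock: 13.6
position: [503.8, -176.5, 202.2]
ee_rot: [-0.668, 0.744, 0.0, -0.0]
contact_force: [-0.0, -0.0, 0.3]
gripper_width: 50.2
grasp_force: 0.0
clock: 14.6
position: [497.8, -230.6, 262.3]
ee_rot: [-0.668, 0.744, 0.0, -0.0]
contact_force: [0.4, 0.3, -0.6]
gripper_width: 49.9
grasp_force: 0.0
t 14.6 pos [ 497.8 -230.6  262.3] F [ 0.4  0.3 -0.6] w 49.9 g 0.0
shift mm/row [ 1.57 -0.15 48.25] turn/row [0.01 0.01 0.14]
hubtop (291, 149) griptop (312, 58)
```

View pics/side6.png

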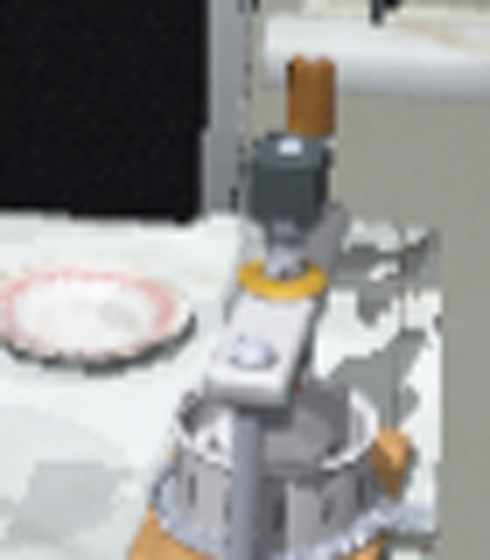

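The hub sits on the collar, hub top at about (291,148) and grip top at (312,58), both as predicted. Next I lower onto the grip and close.

```bash
python3 -m pendant '[[0.0016,0,0.02,0,0,0,0.05],[0,0,0.02,0,0,0,0.05],[0,0,0.008,0,0,0,0.05],[0,0,0,0,0,0,0.02],[0,0,0,0,0,0,0.015],[0,0,0,0,0,0,0.015],[0,0,0,0,0,0,0.015],[0,0,0,0,0,0,0.015],[0,0,0,0,0,0,0.015],[0,0,0,0,0,0,0.015],[0,0,0,0,0,0,0.015],[0,0,0,0,0,0,0.015]]';python3 - <<'E'
from h import *
s=arm.read_state();print(s["position"].round(2),s["contact_force"].round(1),s["wrist_torque"].round(2))
# rows for winding cw, 15 deg each, tool yaw fixed
y=np.radians(-96.1)
ax=np.array([np.cos(y),np.sin(y)]);ay=np.array([np.sin(y),-np.cos(y)])
for k in range(24):
    p=lambda a:55*np.array([np.cos(a),np.sin(a)])
    a0=np.radians(-96.2-15*k);a1=a0-np.radians(15);d=p(a1)-p(a0)
    print("[%.4f,%.4f,0.0003,0,0,0,0.015],"%(d@ax/1e3,d@ay/1e3),end="\n" if k in(11,23) else "")
E
```

```text
clock: 15.9
position: [498.0, -233.0, 214.9]
ee_rot: [-0.668, 0.744, -0.001, 0.0]
contact_force: [0.6, -0.8, 3.0]
gripper_width: 20.2
grasp_force: 58.8
[ 497.98 -233.03  214.86] [ 0.6 -0.8  3. ] [-0.04 -0.12  0.06]
[-0.0019,0.0142,0.0003,0,0,0,0.015],[-0.0055,0.0133,0.0003,0,0,0,0.015],[-0.0088,0.0114,0.0003,0,0,0,0.015],[-0.0114,0.0087,0.0003,0,0,0,0.015],[-0.0133,0.0055,0.0003,0,0,0,0.015],[-0.0142,0.0018,0.0003,0,0,0,0.015],[-0.0142,-0.0019,0.0003,0,0,0,0.015],[-0.0133,-0.0055,0.0003,0,0,0,0.015],[-0.0114,-0.0088,0.0003,0,0,0,0.015],[-0.0087,-0.0114,0.0003,0,0,0,0.015],[-0.0055,-0.0133,0.0003,0,0,0,0.015],[-0.0018,-0.0142,0.0003,0,0,0,0.015],
[0.0019,-0.0142,0.0003,0,0,0,0.015],[0.0055,-0.0133,0.0003,0,0,0,0.015],[0.0088,-0.0114,0.0003,0,0,0,0.015],[0.0114,-0.0087,0.0003,0,0,0,0.015],[0.0133,-0.0055,0.0003,0,0,0,0.015],[0.0142,-0.0018,0.0003,0,0,0,0.015],[0.0142,0.0019,0.0003,0,0,0,0.015],[0.0133,0.0055,0.0003,0,0,0,0.015],[0.0114,0.0088,0.0003,0,0,0,0.015],[0.0087,0.0114,0.0003,0,0,0,0.015],[0.0055,0.0133,0.0003,0,0,0,0.015],[0.0018,0.0142,0.0003,0,0,0,0.015],
```

```bash
python3 -m pendant '[[-0.0019,0.0142,0.0003,0,0,0,0.015],[-0.0055,0.0133,0.0003,0,0,0,0.015],[-0.0088,0.0114,0.0004,0,0,0,0.015],[-0.0114,0.0087,0.0003,0,0,0,0.015],[-0.0133,0.0055,0.0003,0,0,0,0.015],[-0.0142,0.0018,0.0004,0,0,0,0.015]]'; python3 -m pendant '[[-0.0142,-0.0019,0.0003,0,0,0,0.015],[-0.0133,-0.0055,0.0003,0,0,0,0.015],[-0.0114,-0.0088,0.0004,0,0,0,0.015],[-0.0087,-0.0114,0.0003,0,0,0,0.015],[-0.0055,-0.0133,0.0003,0,0,0,0.015],[-0.0018,-0.0142,0.0004,0,0,0,0.015],[0,0,0,0,0,0,0.015],[0,0,0,0,0,0,0.015],[0,0,0,0,0,0,0.015]]'
```

```text
clock: 16.5
position: [448.8, -173.7, 213.5]
ee_rot: [-0.668, 0.744, -0.002, -0.001]
contact_force: [1.0, -8.3, 3.4]
gripper_width: 20.5
grasp_force: 59.3
clock: 17.4
position: [509.0, -123.7, 211.2]
ee_rot: [-0.668, 0.744, 0.0, -0.001]
contact_force: [-2.9, 0.9, 7.0]
gripper_width: 19.9
grasp_force: 59.9
```

```bash
python3 -m pendant '[[0.0019,-0.0142,0.0003,0,0,0,0.015],[0.0055,-0.0133,0.0003,0,0,0,0.015],[0.0088,-0.0114,0.0004,0,0,0,0.015],[0.0114,-0.0087,0.0003,0,0,0,0.015],[0.0133,-0.0055,0.0003,0,0,0,0.015],[0.0142,-0.0018,0.0004,0,0,0,0.015]]'; python3 -m pendant '[[0.0142,0.0019,0.0003,0,0,0,0.015],[0.0133,0.0055,0.0003,0,0,0,0.015],[0.0114,0.0088,0.0004,0,0,0,0.015],[0.0087,0.0114,0.0003,0,0,0,0.015],[0.0055,0.0133,0.0003,0,0,0,0.015],[0.0018,0.0142,0.0004,0,0,0,0.015],[0,0,0,0,0,0,0.015],[0,0,0,0,0,0,0.015],[0,0,0,0,0,0,0.015]]'; python3 - <<'E'
from h import *
d=arm.get_image("side");print(arm.read_state()["contact_force"])
for k in range(5):
  p=lambda q:tuple(np.round(proj(d,q),1))
cv2.imwrite("pics/side7.png",cv2.resize(d["image"][140:200,255:315],None,fx=10,fy=10,interpolation=cv2.INTER_CUBIC)[:,:,::-1])
E
```

```text
clock: 18.0
position: [558.8, -182.9, 209.2]
ee_rot: [-0.668, 0.744, 0.001, 0.001]
contact_force: [-1.4, 7.6, 7.9]
gripper_width: 20.5
grasp_force: 59.9
clock: 18.9
position: [500.5, -233.5, 207.6]
ee_rot: [-0.668, 0.744, -0.003, 0.002]
contact_force: [4.7, -1.4, 1.6]
gripper_width: 20.3
grasp_force: 59.2
[ 5.70764735 -1.3659187   3.18504446]
```

View pics/side7.png

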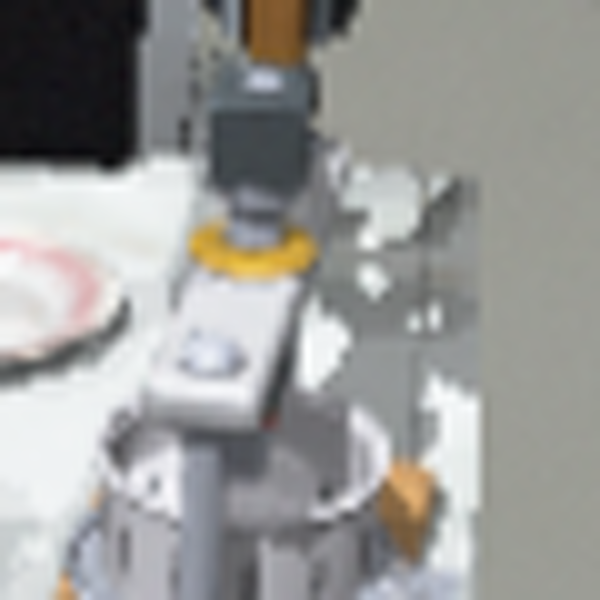

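That is picture 10 of 10. It shows the seated hub at (260,130), the beam at (220,350) and a red speck of the ring at the beam's lower edge (268,420), with no green visible yet. From here I'll go by the tangential push force and by colour pixel counts, winding slowly.

```bash
cat > meas.py <<'E'
from h import *
F=[];P=[];G=[];Rr=[]
for i in range(5):
    d=arm.get_image("side" if i<2 else "top");s=arm.read_state();F.append(s["contact_force"]);P.append(s["position"])
    if i<2:
        c=d["image"][172:200,262:296].astype(int);r,g,b=c[...,0],c[...,1],c[...,2]
        G.append(np.argwhere((g>r+18)&(g>b+18)));Rr.append(np.argwhere((r>g+45)&(r>b+45)&(abs(g-b)<25)))
F=np.mean(F,0);p=np.mean(P,0);v=p[:2]-[503.5,-178.2];a=np.degrees(np.arctan2(v[1],v[0]));u=v/np.linalg.norm(v)
t=np.array([u[1],-u[0]]) # cw direction
print("t",round(s["clock"],2),"turned",round((-96.2-a)%360,1),"r",np.linalg.norm(v).round(1),"z",p[2].round(1),"push",round(-F[:2]@t,2),"radial",round(F[:2]@u,2),"Fz",F[2].round(1),"green",len(G[1]),"red",len(Rr[1]),(Rr[1].mean(0)+[172,262]).round(1) if len(Rr[1]) else "",(G[1].mean(0)+[172,262]).round(1) if len(G[1]) else "")
E
python3 meas.py; python3 - <<'E'
import numpy as np
P=lambda a:55*np.array([np.cos(a),-np.sin(a)])  # tool-frame x along, y: cw = +y
for k in range(0,60):
    # tool x radial at start; cw by th: x=55cos, y=55sin
    q=lambda th:55*np.array([np.cos(np.radians(th)),np.sin(np.radians(th))])
    d=(q(6*k+6)-q(6*k))/1e3
    if k%5==0:print("\n",6*k,end=": ")
    print("[%.4f,%.4f]"%tuple(d),end=",")
E
```

```text
t 19.2 turned 356.9 r 55.4 z 207.6 push 4.95 radial 1.28 Fz 1.8 green 0 red 0  

 0: [-0.0003,0.0057],[-0.0009,0.0057],[-0.0015,0.0056],[-0.0021,0.0054],[-0.0026,0.0051],
 30: [-0.0031,0.0048],[-0.0036,0.0045],[-0.0041,0.0041],[-0.0045,0.0036],[-0.0048,0.0031],
 60: [-0.0051,0.0026],[-0.0054,0.0021],[-0.0056,0.0015],[-0.0057,0.0009],[-0.0057,0.0003],
 90: [-0.0057,-0.0003],[-0.0057,-0.0009],[-0.0056,-0.0015],[-0.0054,-0.0021],[-0.0051,-0.0026],
 120: [-0.0048,-0.0031],[-0.0045,-0.0036],[-0.0041,-0.0041],[-0.0036,-0.0045],[-0.0031,-0.0048],
 150: [-0.0026,-0.0051],[-0.0021,-0.0054],[-0.0015,-0.0056],[-0.0009,-0.0057],[-0.0003,-0.0057],
 180: [0.0003,-0.0057],[0.0009,-0.0057],[0.0015,-0.0056],[0.0021,-0.0054],[0.0026,-0.0051],
 210: [0.0031,-0.0048],[0.0036,-0.0045],[0.0041,-0.0041],[0.0045,-0.0036],[0.0048,-0.0031],
 240: [0.0051,-0.0026],[0.0054,-0.0021],[0.0056,-0.0015],[0.0057,-0.0009],[0.0057,-0.0003],
 270: [0.0057,0.0003],[0.0057,0.0009],[0.0056,0.0015],[0.0054,0.0021],[0.0051,0.0026],
 300: [0.0048,0.0031],[0.0045,0.0036],[0.0041,0.0041],[0.0036,0.0045],[0.0031,0.0048],
 330: [0.0026,0.0051],[0.0021,0.0054],[0.0015,0.0056],[0.0009,0.0057],[0.0003,0.0057],
```

```bash
python3 -m pendant '[[-0.0003,0.0057,0.0001,0,0,0,0.015],[-0.0009,0.0057,0.0001,0,0,0,0.015],[-0.0015,0.0056,0.0001,0,0,0,0.015],[-0.0021,0.0054,0.0002,0,0,0,0.015],[-0.0026,0.0051,0.0002,0,0,0,0.015],[0,0,0,0,0,0,0.015],[0,0,0,0,0,0,0.015]]' >/dev/null; python3 meas.py
python3 -m pendant '[[-0.0031,0.0048,0.0001,0,0,0,0.015],[-0.0036,0.0045,0.0001,0,0,0,0.015],[-0.0041,0.0041,0.0001,0,0,0,0.015],[-0.0045,0.0036,0.0002,0,0,0,0.015],[-0.0048,0.0031,0.0002,0,0,0,0.015],[0,0,0,0,0,0,0.015],[0,0,0,0,0,0,0.015]]' >/dev/null; python3 meas.py
python3 -m pendant '[[-0.0051,0.0026,0.0001,0,0,0,0.015],[-0.0054,0.0021,0.0001,0,0,0,0.015],[-0.0056,0.0015,0.0001,0,0,0,0.015],[-0.0057,0.0009,0.0002,0,0,0,0.015],[-0.0057,0.0003,0.0002,0,0,0,0.015],[0,0,0,0,0,0,0.015],[0,0,0,0,0,0,0.015]]' >/dev/null; python3 meas.py
```

```text
t 20.15 turned 26.5 r 55.1 z 207.2 push 7.14 radial 3.79 Fz 1.4 green 0 red 0  
t 21.1 turned 57.5 r 54.9 z 206.4 push 7.96 radial 3.4 Fz 3.8 green 0 red 0  
t 22.05 turned 88.0 r 54.8 z 205.7 push 8.05 radial 1.25 Fz 6.2 green 0 red 0
```

```bash
python3 - <<'E'
from h import *
d=arm.get_image("side")["image"]; np.save("i448.npy",d)
o=cv2.imread("pics/side7.png")[:,:,::-1]; o=cv2.resize(o,(60,60),interpolation=cv2.INTER_AREA); 
n=d[140:200,255:315]
for nm,im in(("old",o),("new",n)):
    c=im.astype(int); 
    print(nm)
    for y in range(36,50): print(y+140,[ "%d/%d/%d"%tuple(c[y,x]) for x in range(21,31)])
E
```

```text
old
176 ['211/216/224', '183/188/202', '147/150/161', '173/173/179', '220/221/225', '191/193/198', '119/121/124', '65/68/70', '134/138/140', '234/237/237']
177 ['182/185/194', '176/180/188', '175/176/182', '213/213/217', '217/218/222', '173/174/179', '96/97/100', '66/68/72', '147/151/154', '231/235/236']
178 ['231/233/236', '229/231/234', '230/231/235', '232/233/236', '204/205/211', '146/147/152', '77/79/82', '81/82/85', '144/145/149', '205/208/212']
179 ['234/235/239', '234/235/239', '237/238/242', '235/236/239', '191/193/198', '115/116/121', '64/69/71', '98/98/102', '122/121/125', '145/144/150']
180 ['186/187/193', '192/193/200', '202/204/210', '206/207/213', '167/167/173', '96/97/99', '69/70/69', '103/103/106', '112/112/115', '122/121/125']
181 ['157/159/164', '164/164/170', '168/169/173', '167/168/172', '140/141/144', '87/79/78', '86/73/71', '106/104/107', '108/107/111', '109/108/112']
182 ['128/129/133', '131/132/137', '137/138/142', '133/135/138', '121/120/123', '94/77/79', '102/85/86', '108/106/108', '108/107/111', '108/107/111']
183 ['82/84/89', '83/85/89', '87/90/92', '88/90
[... 2337 characters left out ...]
', '81/83/88', '83/86/91', '99/100/107', '141/141/146', '146/144/149', '131/132/136', '117/117/121']
186 ['119/124/133', '88/91/97', '81/83/89', '80/82/88', '84/86/93', '100/102/109', '136/136/140', '138/137/141', '145/144/149', '134/133/138']
187 ['123/125/135', '95/97/104', '95/96/101', '93/95/100', '96/98/103', '117/119/124', '137/137/142', '137/138/142', '138/137/143', '136/136/141']
188 ['124/126/135', '111/112/117', '131/130/137', '130/129/136', '129/128/133', '142/142/146', '143/142/147', '139/139/143', '139/139/143', '138/138/143']
189 ['124/128/137', '126/126/132', '153/152/158', '155/154/159', '155/153/159', '155/155/161', '154/153/159', '144/143/149', '141/140/145', '140/140/145']
```

The ring has stayed put since 357° while the sleeve edge moved down. So the foot touched the lid before 8 mm of descent, and the load is now about 110 N. I'll wind on slowly.

```bash
python3 -m pendant '[[-0.0057,-0.0003,0.0001,0,0,0,0.015],[-0.0057,-0.0009,0.0001,0,0,0,0.015],[-0.0056,-0.0015,0.0001,0,0,0,0.015],[-0.0054,-0.0021,0.0002,0,0,0,0.015],[-0.0051,-0.0026,0.0002,0,0,0,0.015],[0,0,0,0,0,0,0.015],[0,0,0,0,0,0,0.015]]' >/dev/null; python3 meas.py
python3 -m pendant '[[-0.0048,-0.0031,0.0001,0,0,0,0.015],[-0.0045,-0.0036,0.0001,0,0,0,0.015],[-0.0041,-0.0041,0.0001,0,0,0,0.015],[-0.0036,-0.0045,0.0002,0,0,0,0.015],[-0.0031,-0.0048,0.0002,0,0,0,0.015],[0,0,0,0,0,0,0.015],[0,0,0,0,0,0,0.015]]' >/dev/null; python3 meas.py
python3 - <<'E'
from h import *
d=arm.get_image("side")["image"]; o=np.load("i448.npy")
for y in range(176,184): print(y,["%d/%d/%d"%tuple(d[y,x]) for x in range(280,285)],["%d/%d/%d"%tuple(o[y,x]) for x in range(280,285)])
E
```

```text
t 23.05 turned 117.6 r 54.8 z 204.9 push 8.15 radial 0.05 Fz 8.6 green 0 red 0  
t 24.0 turned 146.4 r 54.8 z 204.0 push 9.27 radial 1.1 Fz 12.1 green 0 red 0  
176 ['212/214/220', '190/191/197', '104/104/107', '58/61/63', '131/137/139'] ['223/224/228', '190/192/197', '117/119/122', '54/57/60', '132/136/139']
177 ['217/219/223', '175/177/183', '96/96/98', '61/64/67', '149/153/156'] ['217/218/222', '175/176/181', '96/96/99', '59/63/65', '148/152/155']
178 ['203/205/212', '149/150/154', '71/73/77', '58/60/64', '139/141/145'] ['202/204/211', '147/147/152', '72/75/76', '62/64/67', '142/145/147']
179 ['193/195/201', '115/115/119', '49/51/53', '62/64/66', '106/106/109'] ['194/194/200', '114/115/118', '53/54/57', '65/66/69', '120/119/124']
180 ['168/168/173', '92/94/97', '56/53/54', '89/91/93', '112/112/115'] ['167/168/173', '93/95/98', '63/63/63', '86/86/90', '112/112/114']
181 ['141/142/146', '81/75/72', '83/65/66', '107/107/110', '107/107/111'] ['140/142/145', '83/77/75', '85/70/68', '106/107/110', '109/109/112']
182 ['126/124/130', '89/70/72', '104/84/86', '108/106/110', '109/108/112'] ['125/124/129', '88/70/72', '103/83/85', '107/107/110', '107/107/111']
183 ['81/83/87', '92/95/100', '105/105/110', '107/107/111', '107/106/111'] ['81/83/87', '90/93/99', '104/104/108', '108/108/112', '108/106/112']
```

The force fit gives first contact at 7.1 mm and about 166 N now. Another 36° should bring it to about 200 N.

```bash
python3 -m pendant '[[-0.0026,-0.0051,0.0001,0,0,0,0.015],[-0.0021,-0.0054,0.0001,0,0,0,0.015],[-0.0015,-0.0056,0.0001,0,0,0,0.015],[-0.0009,-0.0057,0,0,0,0,0.015],[-0.0003,-0.0057,0,0,0,0,0.015],[0.0003,-0.0057,0,0,0,0,0.015],[0,0,0,0,0,0,0.015],[0,0,0,0,0,0,0.015]]' >/dev/null; python3 meas.py; python3 meas.py
```

```text
t 25.1 turned 182.5 r 54.8 z 203.3 push 9.78 radial 3.81 Fz 12.4 green 0 red 0  
t 25.35 turned 182.4 r 54.8 z 203.3 push 9.8 radial 3.84 Fz 12.7 green 0 red 0
```

The push at rest is 9.8 N, about 190–200 N of load. I'll relax the arm, let go and lift clear.

```bash
python3 -m pendant '[[0,0.0015,-0.0005,0,0,0,0.015],[0,0.0015,-0.0005,0,0,0,0.015],[0,0,0,0,0,0,0.015]]'; python3 -m pendant '[[0,0,0,0,0,0,0.04],[0,0,0,0,0,0,0.045],[0,0,0,0,0,0,0.045],[0,0,0,0,0,0,0.045],[0,0,0,0,0,0,0.045]]'; python3 -m pendant '[[0,0,-0.005,0,0,0,0.045],[0,0,-0.01,0,0,0,0.045],[0,0,-0.02,0,0,0,0.045],[0,0,-0.02,0,0,0,0.045],[0,0,-0.015,0,0,0,0.045],[-0.03,0,0,0,0,0,0.045],[-0.045,0,0,0,0,0,0.045],[-0.045,0,0,0,0,0,0.045],[-0.03,0,0,0,0,0,0.045],[0,0,0,0,0,0,0.045],[0,0,0,0,0,0,0.045]]'
python3 - <<'E'
from h import *
s=arm.get_image("side");t=arm.get_image("top")
def blob(d,box):
    c=d["image"][box[1]:box[3],box[0]:box[2]].astype(int);r,g,b=c[...,0],c[...,1],c[...,2]
    m=np.argwhere((r>b+60)&(r>g+25)&(r<235)&(g<150)); return len(m),(m.mean(0)[::-1]+box[:2]).round(1),m.min(0)[::-1]+box[:2],m.max(0)[::-1]+box[:2]
a=np.radians(-96.2-182.4);p=np.array([503.5+55*np.cos(a),-178.2+55*np.sin(a)]);z=169-12.05
for n,d,bx in(("side",s,(262,125,300,172)),("top",t,(270,180,330,225))):
    try:print(n,blob(d,bx))
    except Exception as e:print(n,e)
    print(" exp grip mid",proj(d,[*p,z+32]),"top",proj(d,[*p,z+50]),"hubtop",proj(d,[503.5,-178.2,z+30]))
E
```

```text
clock: 25.65
position: [510.6, -123.9, 203.7]
ee_rot: [-0.668, 0.744, 0.001, -0.001]
contact_force: [-4.8, 2.6, 6.1]
gripper_width: 20.4
grasp_force: 60.0
clock: 26.15
position: [512.2, -124.1, 203.3]
ee_rot: [-0.668, 0.744, 0.0, -0.0]
contact_force: [-0.8, 0.6, -0.5]
gripper_width: 45.1
grasp_force: 0.0
clock: 27.25
position: [528.4, 25.6, 274.2]
ee_rot: [-0.668, 0.744, -0.0, 0.0]
contact_force: [0.4, -0.1, 1.1]
gripper_width: 45.1
grasp_force: 0.0
side (4, array([275.5, 155. ]), array([275, 151]), array([276, 159]))
 exp grip mid (np.float64(277.3), np.float64(156.5)) top (np.float64(277.6), np.float64(150.9)) hubtop (np.float64(280.9), np.float64(149.4))
top zero-size array to reduction operation minimum which has no identity
 exp grip mid (np.float64(294.4), np.float64(207.3)) top (np.float64(294.9), np.float64(207.0)) hubtop (np.float64(313.5), np.float64(209.8))<stdin>:5: RuntimeWarning: Mean of empty slice.
  ret = um.true_divide(
```

```bash
python3 -m pendant '[[-0.045,0,-0.01,0,0,0,0.045],[-0.045,0,-0.01,0,0,0,0.045],[-0.045,0,-0.01,0,0,0,0.045],[-0.045,0,-0.01,0,0,0,0.045],[-0.045,0,0,0,0,0,0.045],[0,0,0,0,0,0,0.045],[0,0,0,0,0,0,0.045]]' | head -2
python3 - <<'E'
from h import *
z=169-12.05;a=np.radians(-96.2-182.4);p=np.array([503.5+55*np.cos(a),-178.2+55*np.sin(a)])
for n,bx in(("side",(262,130,300,180)),("top",(280,195,325,222))):
    d=arm.get_image(n);c=cv2.cvtColor(d["image"],cv2.COLOR_RGB2HSV)[bx[1]:bx[3],bx[0]:bx[2]].astype(int)
    for nm,m in(("brown",(c[...,0]>6)&(c[...,0]<17)&(c[...,1]>110)&(c[...,2]<235)),("dark",(c[...,2]<100)&(c[...,1]<90))):
        k,l,st,ct=cv2.connectedComponentsWithStats(m.astype(np.uint8))
        print(n,nm,[(list(st[i][:2]+bx[:2])+list(st[i][2:])) for i in range(1,k) if st[i][4]>5])
    print(" exp: grip bottom",proj(d,[*p,z+14]),"grip top",proj(d,[*p,z+50]),"hub top",proj(d,[503.5,-178.2,z+30]),"hub bottom front",proj(d,[503.5,-163,z]))
E
```

```text
clock: 28.05
position: [552.7, 248.5, 313.0]
side brown []
side dark [[np.int64(262), np.int64(130), np.int32(25), np.int32(50), np.int32(675)], [np.int64(282), np.int64(175), np.int32(2), np.int32(5), np.int32(8)]]
 exp: grip bottom (np.float64(276.9), np.float64(162.0)) grip top (np.float64(277.6), np.float64(150.9)) hub top (np.float64(280.9), np.float64(149.4)) hub bottom front (np.float64(280.1), np.float64(160.5))
top brown []
top dark []
 exp: grip bottom (np.float64(293.9), np.float64(207.7)) grip top (np.float64(294.9), np.float64(207.0)) hub top (np.float64(313.5), np.float64(209.8)) hub bottom front (np.float64(307.0), np.float64(210.5))
```

The arm is in the line of sight, so I'll pull it back towards the base.

```bash
python3 -m pendant '[[-0.02,0.045,0,0,0,0,0.045],[-0.02,0.045,0,0,0,0,0.045],[-0.02,0.045,0,0,0,0,0.045],[-0.02,0.045,0,0,0,0,0.045],[-0.02,0.02,0,0,0,0,0.045],[0,0,0,0,0,0,0.045],[0,0,0,0,0,0,0.045]]' | head -2
python3 - <<'E'
from h import *
z=169-12.05;a=np.radians(-96.2-182.4);p=np.array([503.5+55*np.cos(a),-178.2+55*np.sin(a)])
for n,bx in(("side",(262,130,300,180)),("top",(280,195,325,222))):
    d=arm.get_image(n);c=cv2.cvtColor(d["image"],cv2.COLOR_RGB2HSV)[bx[1]:bx[3],bx[0]:bx[2]].astype(int)
    for nm,m in(("brown",(c[...,0]>6)&(c[...,0]<17)&(c[...,1]>110)&(c[...,2]<235)),("dark",(c[...,2]<100)&(c[...,1]<90))):
        k,l,st,ct=cv2.connectedComponentsWithStats(m.astype(np.uint8))
        print(n,nm,[[int(v) for v in list(st[i][:2]+bx[:2])+list(st[i][2:])] for i in range(1,k) if st[i][4]>5])
    print(" exp: grip bottom",proj(d,[*p,z+14]),"grip top",proj(d,[*p,z+50]),"hub top",proj(d,[503.5,-178.2,z+30]),"hub bottom front",proj(d,[503.5,-163,z]))
d=arm.get_image("side")["image"]
for y in range(174,184): print(y,["%d/%d/%d"%tuple(d[y,x]) for x in range(279,286)])
E
```

```text
clock: 28.85
position: [364.7, 368.8, 314.0]
side brown [[275, 151, 7, 12, 65]]
side dark [[262, 130, 8, 27, 202], [282, 148, 5, 15, 38], [282, 175, 2, 5, 8]]
 exp: grip bottom (np.float64(276.9), np.float64(162.0)) grip top (np.float64(277.6), np.float64(150.9)) hub top (np.float64(280.9), np.float64(149.4)) hub bottom front (np.float64(280.1), np.float64(160.5))
top brown []
top dark []
 exp: grip bottom (np.float64(293.9), np.float64(207.7)) grip top (np.float64(294.9), np.float64(207.0)) hub top (np.float64(313.5), np.float64(209.8)) hub bottom front (np.float64(307.0), np.float64(210.5))
174 ['219/220/224', '214/215/220', '201/203/209', '175/176/181', '101/103/106', '121/123/127', '237/240/241']
175 ['187/187/194', '222/223/227', '193/195/201', '151/152/155', '77/78/82', '117/121/124', '237/240/241']
176 ['161/161/167', '221/222/227', '187/189/194', '117/117/120', '56/59/62', '128/133/136', '237/240/241']
177 ['214/215/220', '212/214/219', '171/172/178', '93/94/96', '58/61/64', '146/150/154', '233/237/238']
178 ['228/229/232', '200/201/208', '145/146/150', '68/72/73', '59/60/64', '137/138/142', '205/209/211']
179 ['235/237/240', '189/190/197', '111/113/116', '47/50/52', '60/62/64', '106/106/110', '138/137/143']
180 ['204/204/211', '166/167/170', '90/90/95', '53/50/51', '88/89/91', '108/109/112', '121/120/124']
181 ['162/163/167', '137/138/142', '80/70/72', '84/63/64', '104/105/107', '106/105/108', '106/106/109']
182 ['132/133/137', '124/124/127', '86/69/71', '101/80/83', '105/105/108', '105/105/109', '106/106/109']
183 ['84/85/89', '81/82/86', '89/92/97', '102/102/107', '105/105/108', '106/105/111', '106/105/110']
```

The grip stands where a seated, wound crank should put it (rows 151–163, expected 151–162). The red ring is still visible below the sleeve, so it is not over-tightened.

```bash
python3 -c "
from bench import arm
print(arm.job_done())"
```

```text
the job is handed in; nothing more can be done
None
```

The crank is seated on the spindle and wound clockwise about 1.5 turns to an estimated 190–200 N (about 20 kg), then released with the arm clear; the load is inferred from the push force, since the green ring never showed in the camera images.

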